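# Lay up the two procedure trays

## Robot

A 6-joint arm with a two-finger parallel gripper is mounted at the origin on the work surface. World frame = base frame: x ahead of the robot, y to its left, z up, the work surface at z = 0. Lengths are in m, angles in degrees, forces in N, time in s.
With the tool pointing down it reaches from about 0.375 to 0.9 m from the base axis. Payload 3.1 kg.
Tool frame: the origin (TCP) lies at the very end of the fingers, on their centre line; the grasp point (between the pads) lies 19 mm behind it; z points along the fingers, y is the direction in which the jaws open and shut (so a half turn about z gives the same grasp; the last joint's range is limited). The gripper opens to 87 mm and grips with 3 to 60 N. Pads are 19 mm wide; open, the fingers measure 117 mm over their backs; the gripper's body (75 mm by 190 mm) begins 51 mm behind the grasp point.
Start: joints at [-84.483, 30.224, 82.088, -0, 67.689, -10.227], TCP at [0.17, -0.602, 0.223] pointing down, gripper open.
Joint ranges: [-176.69, 176.69], [-43.24, 126.21], [12.49, 139.97], [-82, 262], [0, 151.66], [-163.58, 163.58]. Speed limits (degrees/s): [159.86, 159.86, 180, 180, 180, 180].

## Interface

Orientations are given as a 3x3 rotation matrix whose columns are the frame's x, y, z axes.
In Python, from rig import bot gives the robot as it stands. The module is installed in compiled form; this text tells all that it offers.
- The arm moves only by the tool play_rows, never from a script. Its argument "targets" is a list of rows, each a list of 7 numbers: the closure, from 0 (fully open) to 1 (shut), then the shift along the world's x, y, z in m, then the turn, a rotation vector about the world's x, y, z in rad. A call has 1 to 12 rows; each row shifts and turns the commanded pose from where the row before left it; what a row does not reach is not made up. A row lasts 1/8 s, in which the tool goes at most 62.5 mm and 10.7 degrees, less where a joint would pass 70% of its speed; a pose out of reach is approached as far as the arm can. A call with a gripper value outside its range is refused whole. The fingers move at their own pace and stop on an object; the grip force is fixed at half the most. Time passes only in rows, so rows that do not move let the fingers close. It gives the time, the measured TCP pose, the force and the opening at its end, in the units of the state.
- bot.read_state(): the state, without advancing time (a new reading comes with each control period).
- bot.capture(name): name is "scene" or "top" or "wrist"; returns the picture (400x640x3 uint8, blue, green, red); there is no depth.
- bot.get_calibration(name): a dict with "fx", "fy", "cx", "cy" (pixels), "R" (3x3) and "t" (3): a world point X has camera coordinates R X + t. Camera axes: x right, y down, z forward; pixel columns grow to the right and rows downward; lengths in m; the calibration is good to about 2 mm. The wrist camera is an equidistant fisheye: a pixel r from the principal point sees the ray r / f radians off the axis. A picture is of the moment at which its call begins: read the wrist's pose just before it. get_calibration takes no time and is no camera call; for the wrist camera it gives the pose at the moment of the call.
- bot.hand_in(): hands the job in, once; it reports no verdict.
The state is a dict: "time_s": time; "joint_positions": joint angles; "qvel": joint speeds; "tau": joint torques, N m; "position": TCP position; "tcp_rot": TCP orientation; "force": force on the tool from outside, world axes, zero at the start; "moment": the same for the moment, N m; "opening": opening from 0.0 (shut) to 1.0 (fully open).
Only numpy, scipy, OpenCV 4.12 (cv2) and the standard library are available. Lean on these libraries where they do the work, as an engineer would, in place of code of your own. Each camera call takes 0.05 s, during which the arm holds its last target. There are 200 camera calls.

## Task

Lay up the two steel trays for the next class. On the rectangular tray, put the large instrument case in the middle with its long side along the tray's, and stack the small case centred and square on top of it; in the middle of the round tray, stand the bowl upright, stand the small tall pot inside the bowl, and stand the vial upright inside the pot. Let go of everything, and leave the white bottle, the tape roll and the specimen jar where they are.

Things in the scene. Friction and masses are not known exactly. Their poses are not given: they have to be found in the camera images.
- tray_rect: Target: shallow rectangular steel tray, fixed to the counter, 160 x 100 mm outside (long side along its x), rim 8 mm high and 3 mm thick, floor 3 mm thick, so its inside is 154 x 94 mm. Origin: centre of its underside, z up.
- tray_round: Target: shallow round steel tray, fixed to the counter, 130 mm across at the rim (inside 120 mm at the floor), rim 8 mm high, floor 3 mm thick. Origin: centre of its underside, z up.
- large_case: Large instrument case, loose: closed flat metal box, 120 (its x) x 60 (its y) x 36 mm high, with a flat top, 0.25 to 0.5 kg. Grasp it across its 60 mm width. Origin: centre of its underside, z up.
- small_case: Small instrument case, loose: the same kind of closed metal box, 90 (its x) x 44 (its y) x 32 mm high, flat top, 0.14 to 0.28 kg. Grasp it across its 44 mm width. Origin: centre of its underside, z up.
- bowl: Steel bowl, loose, open at the top: upright outer wall 66 mm across from 14 mm up to its rim at 36 mm, foot 50 mm across; wall 3 mm (60 mm inside at the rim), floor 4 mm thick. About 0.1 kg. Grasp it over the outside. Origin: centre of its underside, z up.
- pot: Small tall steel pot, loose, open at the top: 42 mm across outside up to its rim at 50 mm, foot 34 mm across; wall 3 mm (36 mm inside), floor 4 mm thick. Standing in the bowl its top 18 mm stick out above the bowl's rim. About 0.07 kg. Origin: centre of its underside, z up.
- vial: Glass vial with a paper label and a grey cap, loose, standing: 22 mm across, 70 mm high in all; the cap is 20 mm across and takes the top 18 mm. Standing in the pot its top 24 mm stick out above the pot's rim. About 0.04 kg. Origin: centre of its underside, z up.
- spray_bottle: Bystander to leave alone: white plastic bottle with a blue cap, 44 mm across, 100 mm high, loose. Origin: centre of its underside, z up.
- tape_roll: Bystander to leave alone: roll of white tape lying flat, 60 mm across, hole 40 mm, 25 mm high, loose. Origin: centre of its underside, z up.
- sample_jar: Bystander to leave alone: clear specimen jar with a white lid, 56 mm across, 60 mm high, loose. Origin: centre of its underside, z up.

How it is judged (in metres and radians):
At the end, for the whole second after the job is handed in: Large case on the rectangular tray's floor within 15 mm of centre and 0.2 rad; small case on it within 12 mm and 0.2 rad; bowl on the round tray's floor within 15 mm; pot on the bowl's floor within 10 mm; vial on the pot's floor within 9 mm; heights within 4 mm, tilts under 0.12 rad, all at rest (z of large_case in the frame of tray_rect between -0.001 and 0.007 m and horizontal distance between large_case and tray_rect below 0.015 m and angle between each of large_case, small_case, bowl, pot, vial's own z axis and vertical below 0.12 rad and linear speed of each of large_case, small_case, bowl, pot, vial below 0.02 m/s and angular speed of each of large_case, small_case, bowl, pot, vial below 0.2 rad/s and angle between the x axis of large_case and the x axis of tray_rect, either way round below 0.2 rad and z of small_case in the frame of large_case between 0.032 and 0.04 m and horizontal distance between small_case and large_case below 0.012 m and angle between the x axis of small_case and the x axis of large_case, either way round below 0.2 rad and z of bowl in the frame of tray_round between -0.001 and 0.007 m and horizontal distance between bowl and tray_round below 0.015 m and z of pot in the frame of bowl between 0 and 0.008 m and horizontal distance between pot and bowl below 0.01 m and z of vial in the frame of pot between 0 and 0.008 m and horizontal distance between vial and pot below 0.009 m); the robot touches nothing.
It fails at once if the white bottle is pushed more than 25 mm from its place or tipped over (distance of spray_bottle from where it was at the start of the episode above 0.025 m or angle between spray_bottle's own z axis and vertical above 0.35 rad).
It fails at once if the tape roll is pushed more than 25 mm from its place or tipped over (distance of tape_roll from where it was at the start of the episode above 0.025 m or angle between tape_roll's own z axis and vertical above 0.35 rad).
It fails at once if the specimen jar is pushed more than 25 mm from its place or tipped over (distance of sample_jar from where it was at the start of the episode above 0.025 m or angle between sample_jar's own z axis and vertical above 0.35 rad).
It also fails if it takes over 144 s, if anything falls off the work surface, if the arm or the gripper's body presses on something with over 40 N, if the wrist force passes 120 N, or if a joint passes its speed limit or range.

## Working session

There is one attempt and no reset: what is moved stays moved. The work goes in short steps, Python scripts to look and compute and a tool call to move; the robot and the scene stay as the last step left them, time stands still between calls to the robot, and variables do not carry over. Pictures are saved under pics/ and viewed, about 12 in all and at most 16, crops included, and the job is handed in when it is done.

Besides the shell and the picture viewer there is one more tool, called after ">>>" as name([rows], argument=value, ...), one row to a line, values as JSON. play_rows: Moves the arm, as the interface text tells. Its arguments: {"type":"object","properties":{"targets":{"type":"array","items":{"type":"array","items":{"type":"number"}}}},"required":["targets"]}

```bash
mkdir -p pics; python3 - <<'E'
from rig import bot
import cv2,numpy as np
for n in ["scene","top"]:
    im=bot.capture(n); cv2.imwrite(f"pics/{n}0.png",im)
    c=bot.get_calibration(n); print(n,c)
s=bot.read_state(); print(s)
E
```

```text
scene {'fx': 393.0572023063865, 'fy': 393.0572023063865, 'cx': 315.97065206467727, 'cy': 201.73289669712116, 'R': array([[ 0.65907188,  0.75192665,  0.01518443],
       [ 0.49078407, -0.41470372, -0.76625833],
       [-0.56987302,  0.51247159, -0.64235318]]), 't': array([-0.41869196, -0.25445673,  1.35798811])}
top {'fx': 480.93434755250246, 'fy': 480.93434755250246, 'cx': 310.6166267448669, 'cy': 196.2362373200944, 'R': array([[-0.08492644, -0.99636742, -0.00628166],
       [-0.97015889,  0.08412624, -0.22740823],
       [ 0.22711061, -0.01321877, -0.97377925]]), 't': array([0.04668742, 0.61733313, 1.07177853])}
{'time_s': 0.1, 'joint_positions': array([-8.44822379e+01,  3.02761486e+01,  8.21481275e+01,  3.54213683e-04,
        6.76892450e+01, -1.02253740e+01]), 'qvel': array([-0.00147514, -0.08702083, -0.13498816, -0.05744155, -0.01070059,
        0.02783147]), 'tau': array([-1.74687893e-04, -4.40984917e+01, -1.77150464e+01,  6.35502138e-02,
        5.33925032e-02, -3.89356865e-05]), 'position': array([ 0.16956485, -0.60088208,  0.22164767]), 'tcp_rot': array([[ 9.62488418e-01,  2.71322705e-01, -1.84819275e-04],
       [ 2.71322532e-01, -9.62486463e-01,  1.97268593e-03],
       [ 3.57348431e-04, -1.94883299e-03, -9.99998037e-01]]), 'force': array([-0.14445286, -0.29429673,  0.77418068]), 'moment': array([ 0.04023455, -0.06510661,  0.01185261]), 'opening': 1.0013514387182623}
```

View pics/top0.png

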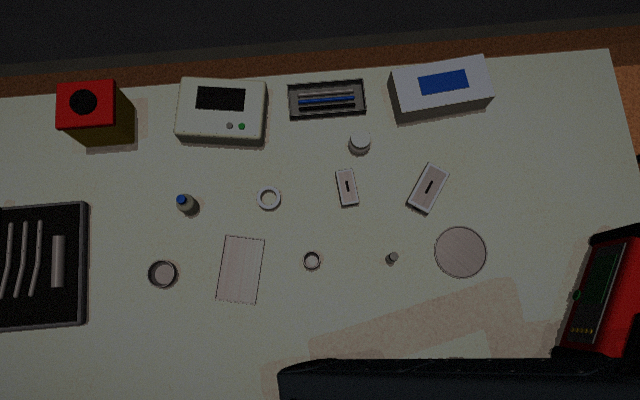

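View pics/scene0.png

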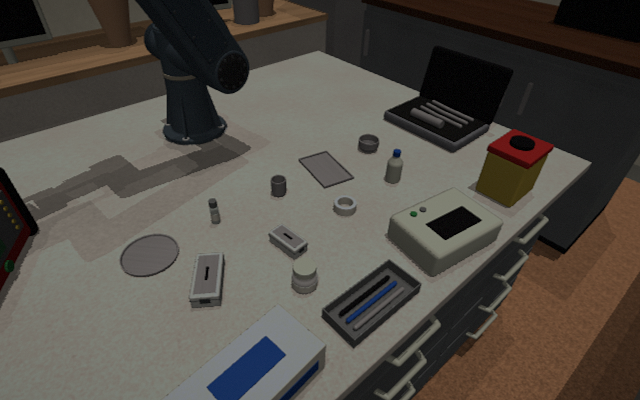

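The pictures show, in top view, bowl (162,273), rect tray (241,269), pot (312,260), vial (392,258), round tray (460,252), small case (346,187), large case (429,187), bottle (185,203), tape (269,198) and jar (360,143). Next I take the outlines from an enlarged crop.

```bash
python3 - <<'E'
import cv2,numpy as np
im=cv2.imread("pics/top0.png")
c=im[150:320,140:500]
c=cv2.resize(c,None,fx=2.2,fy=2.2,interpolation=cv2.INTER_CUBIC)
c=cv2.convertScaleAbs(c,alpha=1.3)
cv2.imwrite("pics/crop0.png",c)
g=cv2.cvtColor(im,cv2.COLOR_BGR2HSV)
for p in [(162,273),(241,269),(230,280),(312,260),(392,258),(460,252),(340,187),(429,175),(300,230)]: print(p,im[p[1],p[0]],g[p[1],p[0]])
E
```

```text
(162, 273) [84 87 94] [ 9 27 94]
(241, 269) [103 106 111] [ 11  18 111]
(230, 280) [ 98 102 109] [ 11  26 109]
(312, 260) [107 109 109] [ 30   5 109]
(392, 258) [73 77 82] [13 28 82]
(460, 252) [85 87 95] [ 6 27 95]
(340, 187) [118 115 113] [108  11 118]
(429, 175) [86 91 95] [17 24 95]
(300, 230) [110 113 112] [ 40   7 113]
```

View pics/crop0.png

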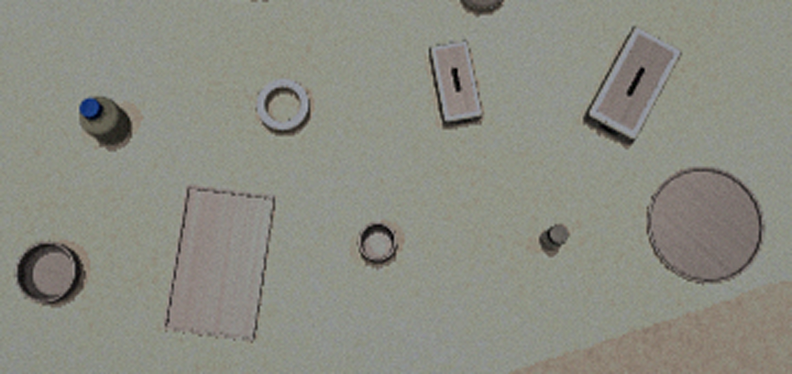

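```bash
cat > h.py <<'E'
import numpy as np,cv2
from rig import bot
def ray(n,u,v,z,c=None):
    c=c or bot.get_calibration(n)
    d=c["R"].T@np.array([(u-c["cx"])/c["fx"],(v-c["cy"])/c["fy"],1]); o=-c["R"].T@c["t"]
    return o+d*(z-o[2])/d[2]
def proj(n,X):
    c=bot.get_calibration(n); p=c["R"]@np.array(X)+c["t"]; return (p[:2]/p[2]*c["fx"]+[c["cx"],c["cy"]])
E
python3 - <<'E'
from h import *
f=lambda p:(140+(p[0]+.5)/2.2-.5,150+(p[1]+.5)/2.2-.5)
P={}
for n,cs,z in [("small",[(430,46),(466,40),(482,117),(446,124)],.032),("large",[(633,26),(681,50),(635,138),(588,112)],.036),("tray",[(189,187),(274,196),(255,340),(166,330)],.008)]:
    q=np.array([ray("top",*f(p),z)[:2] for p in cs]); m=q.mean(0)
    l=(q[2]+q[3]-q[0]-q[1])/2; w=(q[1]+q[2]-q[0]-q[3])/2
    print(n,m.round(4),"len",np.linalg.norm(l).round(4),"wid",np.linalg.norm(w).round(4),"yaw",np.degrees(np.arctan2(l[1],l[0]))%180, (np.degrees(np.arctan2(w[1],w[0]))+90)%180); P[n]=(*m,z)
for n,p,z in [("round",(705,225.5),.008),("bowl",(50,272),.036),("pot",(378,244),.05),("vial",(559,233),.07),("vialbase",(549,245),.0),("bottle",(91,107),.1),("tape",(284,106),.025)]:
    P[n]=ray("top",*f(p),z); print(n,P[n].round(4))
im=cv2.imread("pics/scene0.png")
k=3;x0,y0=100,120
c=cv2.resize(im[y0:320,x0:400],None,fx=k*.88,fy=k*.88,interpolation=cv2.INTER_CUBIC);s=k*.88
c=cv2.convertScaleAbs(c,alpha=1.3)
for n,X in P.items():
    u,v=proj("scene",X); cv2.drawMarker(c,(int((u-x0+.5)*s),int((v-y0+.5)*s)),(0,0,255),0,14,1)
cv2.imwrite("pics/chk.png",c)
E
```

```text
small [ 0.6445 -0.0984] len 0.0913 wid 0.0412 yaw 5.487829733968056 5.550016689281151
large [ 0.6267 -0.2968] len 0.115 wid 0.059 yaw 145.78665946550115 145.79624722724282
tray [0.4681 0.1785] len 0.1581 wid 0.097 yaw 168.60140379391615 168.9522221879394
round [ 0.4625 -0.359   0.008 ]
bowl [0.4707 0.3586 0.036 ]
pot [0.4691 0.0044 0.05  ]
vial [ 0.4623 -0.1859  0.07  ]
vialbase [ 0.4565 -0.1854  0.    ]
bottle [0.6332 0.2935 0.1   ]
tape [0.6346 0.0964 0.025 ]
```

View pics/chk.png

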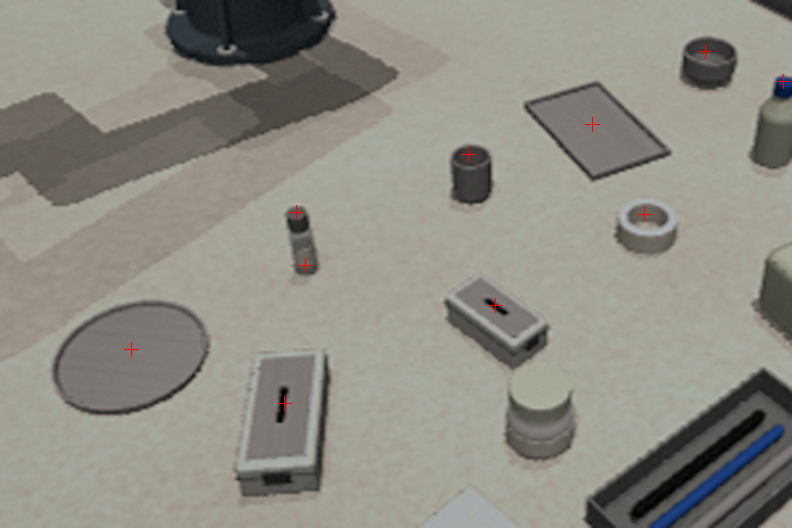

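The red crosses (top-view positions projected into the scene view) sit on every object's centre; only the bowl's is about 2 px left of its rim centre, which I'll check with the wrist camera. First the large case.

>>> play_rows([
  [0,0.0457,0.0305,0,0,0,-0.0871],
  [0,0.0457,0.0305,0,0,0,-0.0871],
  [0,0.0457,0.0305,0,0,0,-0.0871],
  [0,0.0457,0.0305,0,0,0,-0.0871],
  [0,0.0457,0.0305,0,0,0,-0.0871],
  [0,0.0457,0.0305,-0.01,0,0,-0.0871],
  [0,0.0457,0.0305,-0.01,0,0,-0.0871],
  [0,0.0457,0.0305,-0.01,0,0,-0.0871],
  [0,0.0457,0.0305,-0.01,0,0,-0.0871],
  [0,0.0457,0.0305,-0.01,0,0,-0.0871],
  [0,0,0,0,0,0,0],
  [0,0,0,0,0,0,0],
])

```text
time_s: 1.6
position: [0.626, -0.2963, 0.1719]
tcp_rot: [[0.828, -0.561, -0.002], [-0.561, -0.828, 0.0], [-0.002, 0.001, -1.0]]
force: [0.1, 0.2, -0.2]
opening: 0.999
```

```bash
cat >> h.py <<'E'
def st():
    s=bot.read_state(); R=s["tcp_rot"]
    print("t",round(s["time_s"],2),"p",s["position"].round(4),"yaw",np.degrees(np.arctan2(R[1,0],R[0,0])).round(2),"zax",R[:,2].round(3),"F",s["force"].round(1),"open",round(s["opening"],3)); return s
def wray(u,v,z,c):
    a=np.array([u-c["cx"],v-c["cy"]]); r=np.hypot(*a); th=r/c["fx"]
    d=c["R"].T@np.array([*(a/max(r,1e-9)*np.sin(th)),np.cos(th)]); o=-c["R"].T@c["t"]
    return o+d*(z-o[2])/d[2]
def wproj(X,c):
    p=c["R"]@np.array(X)+c["t"]; r=np.hypot(*p[:2]); th=np.arctan2(r,p[2])
    return p[:2]/r*th*c["fx"]+[c["cx"],c["cy"]]
E
python3 - <<'E'
from h import *
st(); c=bot.get_calibration("wrist"); im=bot.capture("wrist"); print(c["fx"],c["fy"],c["cx"],c["cy"])
R=lambda a:np.array([[np.cos(a),-np.sin(a)],[np.sin(a),np.cos(a)]])
a=np.radians(145.8)
for sx,sy in [(1,1),(1,-1),(-1,-1),(-1,1)]:
    q=R(a)@[sx*.06,sy*.03]+[.6267,-.2968]; u,v=wproj([*q,.036],c); print(u.round(),v.round()); cv2.drawMarker(im,(int(u),int(v)),(0,0,255),0,14,1)
cv2.imwrite("pics/w1.png",im)
E
```

```text
t 1.6 p [ 0.626  -0.2963  0.1719] yaw -34.09 zax [-0.002  0.    -1.   ] F [ 0.1  0.2 -0.2] open 0.999
309.70691628693146 309.70691628693146 321.8844038586998 198.82751219352306
350.0 244.0
293.0 244.0
291.0 128.0
353.0 128.0
```

View pics/w1.png

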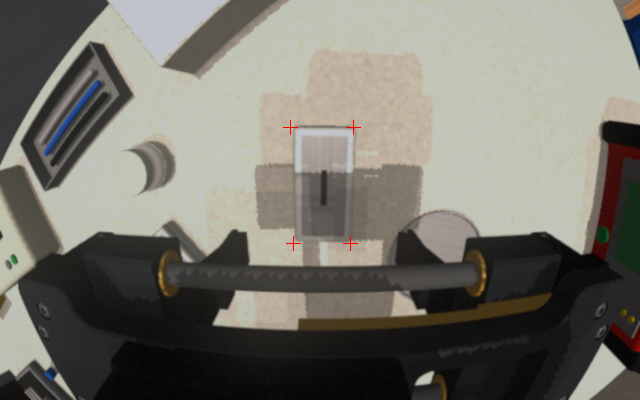

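Wrist view: the case's top (295–353, 128–240) fits the predicted corners within about 3 px. Descend and grip.

>>> play_rows([
  [0,0.0005,0,-0.05,0,0,0],
  [0,0,0,-0.05,0,0,0],
  [0,0,0,-0.04,0,0,0],
  [0,0,0,-0.018,0,0,0],
  [0,0,0,0,0,0,0],
  [1,0,0,0,0,0,0],
  [1,0,0,0,0,0,0],
  [1,0,0,0,0,0,0],
  [1,0,0,0,0,0,0],
  [1,0,0,0,0,0,0],
  [1,0,0,0,0,0,0],
  [1,0,0,0,0,0,0],
])

```text
time_s: 3.15
position: [0.6275, -0.2974, 0.0158]
tcp_rot: [[0.828, -0.561, 0.001], [-0.561, -0.828, -0.002], [0.002, 0.001, -1.0]]
force: [-1.7, -1.5, 5.3]
opening: 0.687
```

>>> play_rows([
  [1,0,0,0.02,0,0,0],
  [1,0,0,0.05,0,0,0],
  [1,0,0,0.05,0,0,0],
  [1,-0.0159,0.0476,0.02,0,0,0.04],
  [1,-0.0159,0.0476,0,0,0,0.04],
  [1,-0.0159,0.0476,0,0,0,0.04],
  [1,-0.0159,0.0476,0,0,0,0.04],
  [1,-0.0159,0.0476,0,0,0,0.04],
  [1,-0.0159,0.0476,0,0,0,0.04],
  [1,-0.0159,0.0476,0,0,0,0.04],
  [1,-0.0159,0.0476,0,0,0,0.04],
  [1,-0.0159,0.0476,0,0,0,0.04],
])

```text
time_s: 4.65
position: [0.4827, 0.1338, 0.1548]
tcp_rot: [[0.972, -0.233, -0.001], [-0.233, -0.972, 0.001], [-0.001, -0.001, -1.0]]
force: [0.6, 0.5, -5.2]
opening: 0.688
```

>>> play_rows([
  [1,-0.0159,0.0476,0,0,0,0.04],
  [1,0,0,-0.05,0,0,0],
  [1,0,0,-0.03,0,0,0],
  [1,0,0,0,0,0,0],
  [1,0,0,0,0,0,0],
  [1,0,0,0,0,0,0],
])

```text
time_s: 5.4
position: [0.4694, 0.1795, 0.076]
tcp_rot: [[0.981, -0.195, 0.003], [-0.195, -0.981, 0.001], [0.003, -0.001, -1.0]]
force: [0.1, 0.2, -4.1]
opening: 0.683
```

```bash
python3 - <<'E'
from h import *
st(); c=bot.get_calibration("wrist"); im=bot.capture("wrist")
R=lambda a:np.array([[np.cos(a),-np.sin(a)],[np.sin(a),np.cos(a)]])
a=np.radians(168.8)
for sx,sy in [(1,1),(1,-1),(-1,-1),(-1,1)]:
    q=R(a)@[sx*.08,sy*.05]+[.4681,.1785]; u,v=wproj([*q,.008],c); print(u.round(),v.round()); cv2.drawMarker(im,(int(u),int(v)),(0,0,255),0,14,1)
cv2.imwrite("pics/w2.png",im)
E
```

```text
t 5.4 p [0.4694 0.1795 0.076 ] yaw -11.27 zax [ 0.003  0.001 -1.   ] F [ 0.1  0.2 -4.1] open 0.683
379.0 297.0
267.0 297.0
256.0 110.0
391.0 110.0
```

View pics/w2.png

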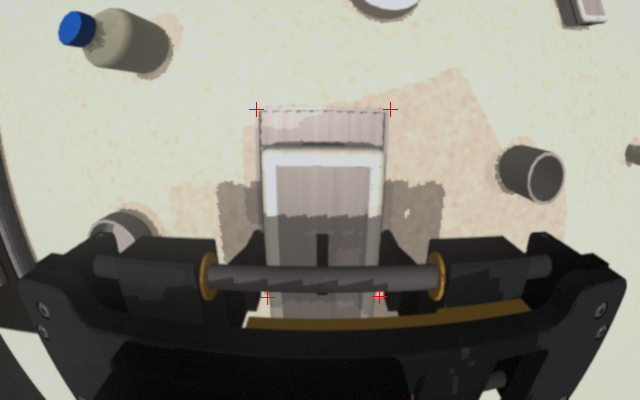

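The wrist view shows the case aligned over the tray: tray far corners (260,112) and (386,112), case sides parallel. Lower it.

>>> play_rows([
  [1,-0.001,-0.001,-0.03,0,0,0],
  [1,0,0,-0.015,0,0,0],
  [1,0,0,-0.006,0,0,0],
  [1,0,0,-0.004,0,0,0],
  [1,0,0,0,0,0,0],
  [1,0,0,0,0,0,0],
])

```text
time_s: 6.2
position: [0.4675, 0.1785, 0.02]
tcp_rot: [[0.981, -0.195, 0.001], [-0.195, -0.981, 0.0], [0.001, -0.0, -1.0]]
force: [0.1, -0.8, -3.9]
opening: 0.688
```

>>> play_rows([
  [1,0,0,-0.0015,0,0,0],
  [1,0,0,0,0,0,0],
  [0,0,0,0,0,0,0],
  [0,0,0,0,0,0,0],
  [0,0,0,0,0,0,0],
  [0,0,0,0,0,0,0],
  [0,0,0,0.03,0,0,0],
  [0,0,0,0.05,0,0,0],
  [0,0,0,0.05,0,0,0],
  [0,0.0295,-0.0462,0,0,0,0.0487],
  [0,0.0295,-0.0462,0,0,0,0.0487],
  [0,0.0295,-0.0462,0,0,0,0.0487],
])

```text
time_s: 7.7
position: [0.5563, 0.0387, 0.1484]
tcp_rot: [[0.999, -0.048, 0.001], [-0.048, -0.999, 0.0], [0.001, -0.0, -1.0]]
force: [1.2, 0.1, -0.4]
opening: 1.002
```

>>> play_rows([
  [0,0.0295,-0.0462,0,0,0,0.0487],
  [0,0.0295,-0.0462,0,0,0,0.0487],
  [0,0.0295,-0.0462,0,0,0,0.0487],
  [0,0,0,0,0,0,0],
  [0,0,0,0,0,0,0],
])

```text
time_s: 8.32
position: [0.6431, -0.0984, 0.1473]
tcp_rot: [[0.995, 0.095, -0.002], [0.095, -0.995, 0.001], [-0.002, -0.001, -1.0]]
force: [0.0, 0.2, -1.0]
opening: 0.996
```

```bash
python3 - <<'E'
from h import *
st(); c=bot.get_calibration("wrist"); im=bot.capture("wrist"); cv2.imwrite("pics/w3.png",im)
R=lambda a:np.array([[np.cos(a),-np.sin(a)],[np.sin(a),np.cos(a)]])
a=np.radians(5.5)
for sx,sy in [(1,1),(1,-1),(-1,-1),(-1,1)]:
    q=R(a)@[sx*.045,sy*.022]+[.6445,-.0984]; u,v=wproj([*q,.032],c); print(u.round(),v.round()); cv2.drawMarker(im,(int(u),int(v)),(0,0,255),0,10,1)
t=bot.capture("top")
a=np.radians(168.8)
for sx,sy in [(1,1),(1,-1),(-1,-1),(-1,1)]:
    for L,W,z in [(.08,.05,.008),(.06,.03,.039)]:
        q=R(a)@[sx*L,sy*W]+[.4681,.1785]; u,v=proj("top",[*q,z]); cv2.drawMarker(t,(int(round(u)),int(round(v))),(0,0,255),0,4,1)
t=cv2.resize(t[210:330,190:300],(367,400),interpolation=cv2.INTER_CUBIC)
cv2.imwrite("pics/w3.png",np.hstack([im[:,130:530],t]))
E
```

```text
t 8.32 p [ 0.6431 -0.0984  0.1473] yaw 5.45 zax [-0.002  0.001 -1.   ] F [ 0.   0.2 -1. ] open 0.996
298.0 145.0
347.0 145.0
345.0 238.0
300.0 238.0
```

View pics/w3.png

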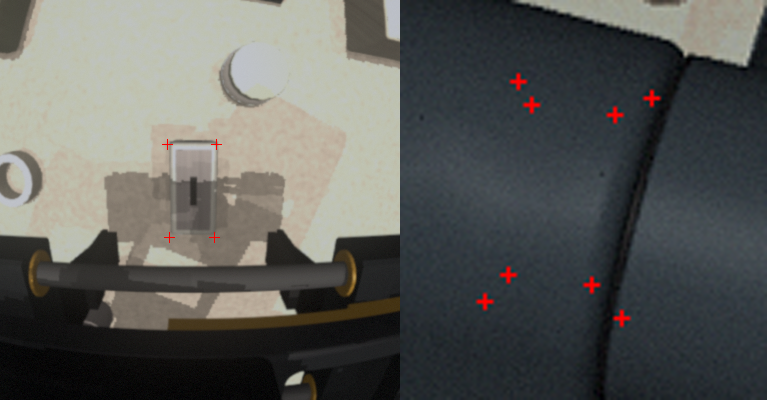

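The small case (crop 172–217, 143–236) matches the predicted corners; the top view of the tray is hidden by the arm. Grip it.

>>> play_rows([
  [0,0.001,0,-0.05,0,0,0],
  [0,0,0,-0.05,0,0,0],
  [0,0,0,-0.025,0,0,0],
  [0,0,0,-0.01,0,0,0],
  [0,0,0,0,0,0,0],
  [1,0,0,0,0,0,0],
  [1,0,0,0,0,0,0],
  [1,0,0,0,0,0,0],
  [1,0,0,0,0,0,0],
  [1,0,0,0,0,0,0],
  [1,0,0,0,0,0,0],
  [1,0,0,0,0,0,0],
])

```text
time_s: 9.93
position: [0.6451, -0.0988, 0.0131]
tcp_rot: [[0.995, 0.096, -0.0], [0.096, -0.995, -0.0], [-0.0, 0.0, -1.0]]
force: [-1.0, -0.3, 1.7]
opening: 0.501
```

>>> play_rows([
  [1,0,0,0.02,0,0,0],
  [1,0,0,0.05,0,0,0],
  [1,0,0,0.05,0,0,0],
  [1,0,0,0.02,0,0,0],
  [1,-0.0295,0.0462,0,0,0,-0.0487],
  [1,-0.0295,0.0462,0,0,0,-0.0487],
  [1,-0.0295,0.0462,0,0,0,-0.0487],
  [1,0,0,0,0,0,0],
  [1,0,0,0,0,0,0],
])

```text
time_s: 11.05
position: [0.5576, 0.0398, 0.1542]
tcp_rot: [[0.999, -0.049, 0.003], [-0.049, -0.999, -0.001], [0.003, 0.001, -1.0]]
force: [0.4, -0.6, -2.5]
opening: 0.498
```

```bash
python3 - <<'E'
from h import *
st(); c=bot.get_calibration("wrist"); im=bot.capture("wrist")
cv2.imwrite("pics/w4.png",im)
E
```

```text
t 11.05 p [0.5576 0.0398 0.1542] yaw -2.81 zax [ 0.003 -0.001 -1.   ] F [ 0.4 -0.6 -2.5] open 0.498
```

View pics/w4.png

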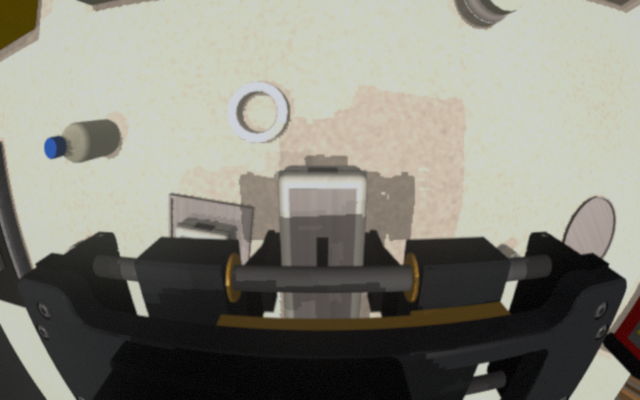

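The small case is held straight (grip offset under 1 mm). Carry it over the large case and lower to just above its top.

>>> play_rows([
  [1,-0.0299,0.0462,0,0,0,-0.0492],
  [1,-0.0299,0.0462,0,0,0,-0.0492],
  [1,-0.0299,0.0462,0,0,0,-0.0492],
  [1,0,0,0,0,0,0],
  [1,0,0,-0.04,0,0,0],
  [1,0,0,-0.04,0,0,0],
  [1,0,0,-0.01,0,0,0],
  [1,0,0,-0.006,0,0,0],
  [1,0,0,-0.003,0,0,0],
  [1,0,0,0,0,0,0],
  [1,0,0,0,0,0,0],
])

```text
time_s: 12.48
position: [0.4675, 0.1786, 0.0548]
tcp_rot: [[0.981, -0.196, 0.002], [-0.196, -0.981, 0.0], [0.002, -0.001, -1.0]]
force: [-0.0, -0.6, -3.2]
opening: 0.503
```

>>> play_rows([
  [1,0,0,-0.0015,0,0,0],
  [1,0,0,-0.001,0,0,0],
  [1,0,0,0,0,0,0],
  [0,0,0,0,0,0,0],
  [0,0,0,0,0,0,0],
  [0,0,0,0,0,0,0],
  [0,0,0,0,0,0,0],
  [0,0,0,0.02,0,0,0],
  [0,0,0,0.05,0,0,0],
  [0,0,0,0.04,0,0,0],
  [0,0.0005,0.03,0,0,0,0.091],
  [0,0.0005,0.03,0,0,0,0.091],
])

```text
time_s: 13.98
position: [0.4683, 0.239, 0.1625]
tcp_rot: [[1.0, -0.014, 0.002], [-0.014, -1.0, 0.0], [0.002, -0.0, -1.0]]
force: [0.2, -0.3, -0.2]
opening: 0.994
```

>>> play_rows([
  [0,0.0005,0.03,0,0,0,0.091],
  [0,0.0005,0.03,0,0,0,0.091],
  [0,0.0005,0.03,0,0,0,0.091],
  [0,0.0005,0.03,0,0,0,0.091],
  [0,0,0,0,0,0,0],
  [0,0,0,0,0,0,0],
])

```text
time_s: 14.72
position: [0.4694, 0.3578, 0.1612]
tcp_rot: [[0.94, 0.341, -0.001], [0.341, -0.94, -0.001], [-0.001, 0.001, -1.0]]
force: [0.0, -0.2, -0.6]
opening: 1.001
```

```bash
python3 - <<'E'
from h import *
st(); c=bot.get_calibration("wrist"); im=bot.capture("wrist")
for t in np.linspace(0,2*np.pi,9)[:-1]:
    u,v=wproj([.4707+.033*np.cos(t),.3586+.033*np.sin(t),.036],c); cv2.circle(im,(int(round(u)),int(round(v))),1,(0,0,255),-1)
cv2.imwrite("pics/w5.png",im)
E
```

```text
t 14.72 p [0.4694 0.3578 0.1612] yaw 19.92 zax [-0.001 -0.001 -1.   ] F [ 0.  -0.2 -0.6] open 1.001
```

View pics/w5.png

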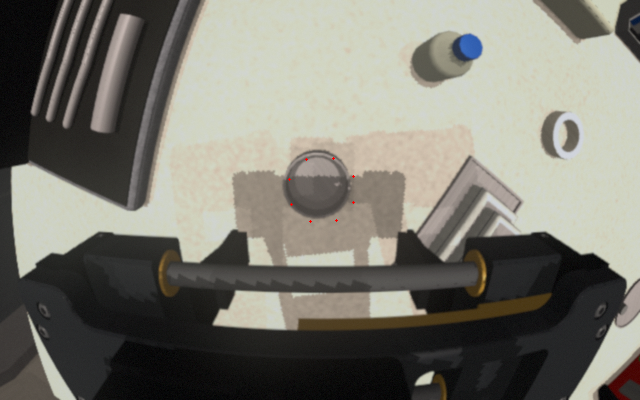

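The bowl's rim is at 285–350 × 150–217 (centre ≈ 317.5,184), a few px up-left of the red prediction (322,189). The two cases are stacked square on the tray.

```bash
python3 - <<'E'
from h import *
c=bot.get_calibration("wrist"); print(wray(317.5,184,.036,c),wray(285,184,.036,c),wray(350,184,.036,c),wray(317.5,150,.036,c),wray(317.5,217,.036,c))
E
```

```text
[0.47542215 0.36396871 0.036     ] [0.46491022 0.39321222 0.036     ] [0.4860049  0.33484377 0.036     ] [0.50605345 0.37495617 0.036     ] [0.44410492 0.35277032 0.036     ]
```

>>> play_rows([
  [0,0.0055,0.0055,-0.03,0,0,0],
  [0,0,0,-0.05,0,0,0],
  [0,0,0,-0.04,0,0,0],
  [0,0,0,-0.026,0,0,0],
  [0,0,0,0,0,0,0],
  [1,0,0,0,0,0,0],
  [1,0,0,0,0,0,0],
  [1,0,0,0,0,0,0],
  [1,0,0,0,0,0,0],
  [1,0,0,0,0,0,0],
  [1,0,0,0,0,0,0],
])

```text
time_s: 16.15
position: [0.4761, 0.3644, 0.0168]
tcp_rot: [[0.94, 0.341, 0.002], [0.341, -0.94, 0.001], [0.002, -0.0, -1.0]]
force: [0.1, -0.9, 5.8]
opening: 0.734
```

>>> play_rows([
  [1,0,0,0,0,0,0],
  [1,0,0,0.03,0,0,0],
  [1,0,0,0.05,0,0,0],
  [1,0,0,0.03,0,0,0],
  [1,0,0,0,0,0,0],
  [1,0,0,0,0,0,0],
])

```text
time_s: 16.9
position: [0.4744, 0.3634, 0.1244]
tcp_rot: [[0.94, 0.341, -0.002], [0.341, -0.94, -0.001], [-0.002, 0.0, -1.0]]
force: [-0.8, 0.7, -1.5]
opening: 0.734
```

```bash
python3 - <<'E'
from h import *
st()
a=bot.capture("wrist"); b=bot.capture("scene")
b=cv2.resize(b[70:230,300:480],None,fx=2.2,fy=2.2,interpolation=cv2.INTER_CUBIC)
b=cv2.copyMakeBorder(b,0,400-b.shape[0],0,0,cv2.BORDER_CONSTANT)
cv2.imwrite("pics/w6.png",np.hstack([a[:,120:520],b]))
E
```

```text
t 16.9 p [0.4744 0.3634 0.1244] yaw 19.96 zax [-0.002 -0.001 -1.   ] F [-0.8  0.7 -1.5] open 0.734
```

View pics/w6.png

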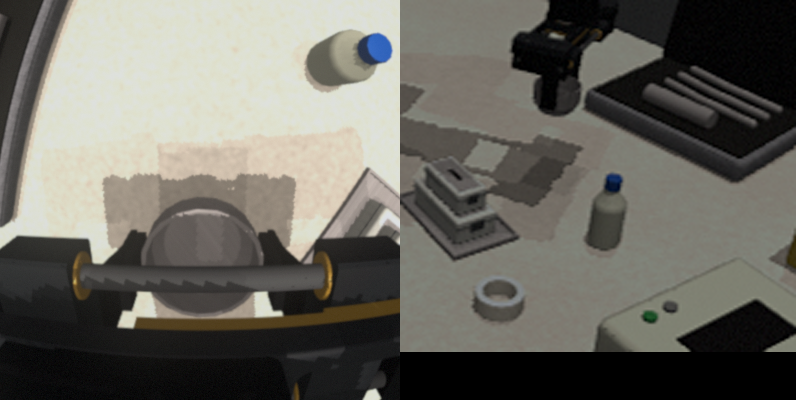

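```bash
python3 - <<'E'
from h import *
c=bot.get_calibration("wrist"); print(wray(323,256,.144,c),wray(263,256,.144,c),wray(383,256,.144,c),wray(323,197,.144,c),wray(323,315,.144,c))
E
```

```text
[0.47919335 0.36454657 0.144     ] [0.46830642 0.39337001 0.144     ] [0.48932285 0.33539019 0.144     ] [0.50841492 0.37520503 0.144     ] [0.4436382  0.35156153 0.144     ]
```

>>> play_rows([
  [1,-0.001,-0.03,0.01,0,0,0],
  [1,-0.001,-0.06,0,0,0,0],
  [1,-0.001,-0.06,0,0,0,0],
  [1,-0.001,-0.06,0,0,0,0],
  [1,-0.001,-0.06,0,0,0,0],
  [1,-0.001,-0.06,0,0,0,0],
  [1,-0.001,-0.06,0,0,0,0],
  [1,-0.001,-0.06,0,0,0,0],
  [1,-0.001,-0.06,0,0,0,0],
  [1,-0.001,-0.06,0,0,0,0],
  [1,-0.001,-0.06,0,0,0,0],
  [1,-0.001,-0.06,0,0,0,0],
])

```text
time_s: 18.5
position: [0.4625, -0.3275, 0.1339]
tcp_rot: [[0.94, 0.341, -0.002], [0.341, -0.94, 0.002], [-0.001, -0.003, -1.0]]
force: [0.6, 0.5, -0.7]
opening: 0.732
```

>>> play_rows([
  [1,0,-0.032,0,0,0,0],
  [1,0,0,0,0,0,0],
  [1,0,0,0,0,0,0],
  [1,0,0,0,0,0,0],
])

```text
time_s: 19.0
position: [0.4631, -0.3561, 0.1349]
tcp_rot: [[0.939, 0.343, -0.002], [0.343, -0.939, 0.002], [-0.001, -0.002, -1.0]]
force: [1.0, -0.6, -1.0]
opening: 0.735
```

```bash
python3 - <<'E'
from h import *
st()
a=bot.capture("wrist"); c=bot.get_calibration("wrist")
for t in np.linspace(0,2*np.pi,17)[:-1]:
    u,v=wproj([.4625+.065*np.cos(t),-.359+.065*np.sin(t),.008],c); cv2.circle(a,(int(round(u)),int(round(v))),1,(0,0,255),-1)
cv2.imwrite("pics/w7.png",a)
E
```

```text
t 19.0 p [ 0.4631 -0.3561  0.1349] yaw 20.04 zax [-0.002  0.002 -1.   ] F [ 1.  -0.6 -1. ] open 0.735
```

View pics/w7.png

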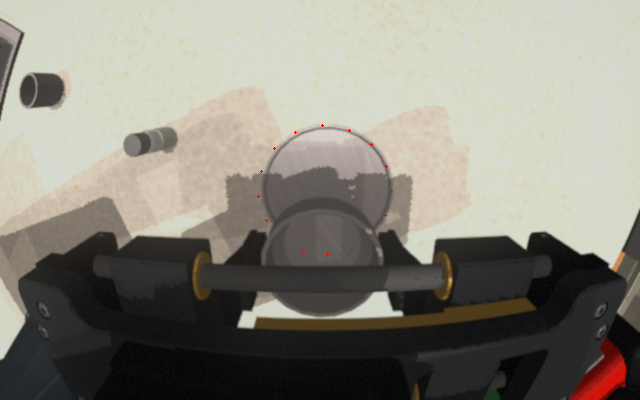

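The tray's edge (262–391, top 127) agrees with the prediction to 2 px; the bowl sits about 4 mm ahead in the jaws, so I shift by (−4, −5) mm and lower.

>>> play_rows([
  [1,-0.004,-0.005,-0.03,0,0,0],
  [1,0,0,-0.04,0,0,0],
  [1,0,0,-0.03,0,0,0],
  [1,0,0,-0.01,0,0,0],
  [1,0,0,-0.005,0,0,0],
  [1,0,0,0,0,0,0],
  [1,0,0,0,0,0,0],
])

```text
time_s: 19.92
position: [0.46, -0.3636, 0.0217]
tcp_rot: [[0.94, 0.341, 0.001], [0.341, -0.94, -0.002], [0.001, 0.002, -1.0]]
force: [0.8, -0.6, -0.3]
opening: 0.736
```

>>> play_rows([
  [1,0,0,-0.0015,0,0,0],
  [1,0,0,-0.0015,0,0,0],
  [1,0,0,0,0,0,0],
  [0,0,0,0,0,0,0],
  [0,0,0,0,0,0,0],
  [0,0,0,0,0,0,0],
  [0,0,0,0,0,0,0],
  [0,0,0,0.03,0,0,0],
  [0,0,0,0.05,0,0,0],
  [0,0,0,0.06,0,0,0],
  [0,0,0,0,0,0,0],
  [0,0,0,0,0,0,0],
])

```text
time_s: 21.42
position: [0.459, -0.3626, 0.1573]
tcp_rot: [[0.94, 0.341, -0.0], [0.341, -0.94, 0.001], [-0.0, -0.001, -1.0]]
force: [-0.7, 0.1, -0.5]
opening: 0.996
```

```bash
python3 - <<'E'
from h import *
st()
a=bot.capture("wrist"); c=bot.get_calibration("wrist")
for (x,y,r,z) in [(.462,-.360,.065,.008),(.4635,-.3615,.033,.039)]:
  for t in np.linspace(0,2*np.pi,17)[:-1]:
    u,v=wproj([x+r*np.cos(t),y+r*np.sin(t),z],c); cv2.circle(a,(int(round(u)),int(round(v))),1,(0,0,255),-1)
cv2.imwrite("pics/w8.png",cv2.resize(a[80:280,200:450],None,fx=3,fy=3))
E
```

```text
t 21.43 p [ 0.459  -0.3626  0.1573] yaw 19.96 zax [-0.     0.001 -1.   ] F [-0.7  0.1 -0.5] open 0.996
```

View pics/w8.png

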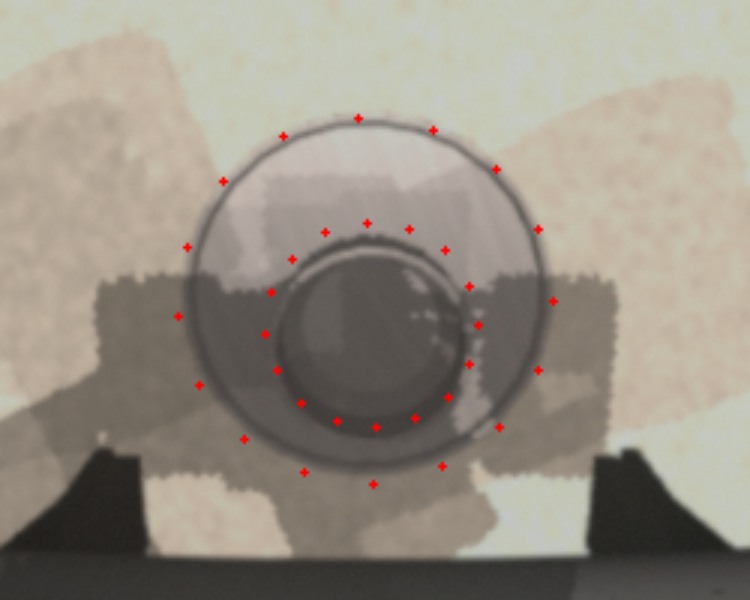

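```bash
python3 - <<'E'
from h import *
c=bot.get_calibration("wrist"); print(wray(322.7,178.7,.008,c),wray(323.3,192.3,.039,c))
E
```

```text
[ 0.46618231 -0.35986117  0.008     ] [ 0.46060942 -0.36248494  0.039     ]
```

>>> play_rows([
  [0,0.0014,0.0525,0,0,0,0],
  [0,0.0014,0.0525,0,0,0,0],
  [0,0.0014,0.0525,0,0,0,0],
  [0,0.0014,0.0525,0,0,0,0],
  [0,0.0014,0.0525,0,0,0,0],
  [0,0.0014,0.0525,0,0,0,0],
  [0,0.0014,0.0525,0,0,0,0],
  [0,0,0,0,0,0,0],
  [0,0,0,0,0,0,0],
])

```text
time_s: 22.6
position: [0.4687, 0.0044, 0.1565]
tcp_rot: [[0.94, 0.342, -0.002], [0.342, -0.94, 0.0], [-0.002, -0.001, -1.0]]
force: [0.2, -0.8, 0.3]
opening: 1.001
```

```bash
python3 - <<'E'
from h import *
st()
a=bot.capture("wrist"); c=bot.get_calibration("wrist")
for (x,y,r,z) in [(.4691,.0044,.021,.05)]:
  for t in np.linspace(0,2*np.pi,9)[:-1]:
    u,v=wproj([x+r*np.cos(t),y+r*np.sin(t),z],c); cv2.circle(a,(int(round(u)),int(round(v))),1,(0,0,255),-1)
cv2.imwrite("pics/w9.png",cv2.resize(a[80:280,200:450],None,fx=3,fy=3))
E
```

```text
t 22.6 p [0.4687 0.0044 0.1565] yaw 20.01 zax [-0.002  0.    -1.   ] F [ 0.2 -0.8  0.3] open 1.001
```

View pics/w9.png

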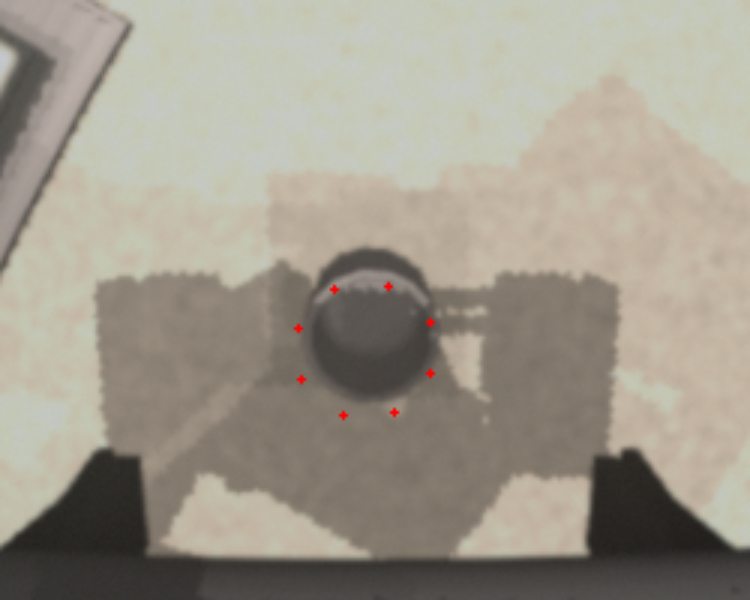

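The pot's rim (308–437 × 268–402 in crop) centres at (372,336), ~4 mm ahead of the prediction; I split the difference. Grip its top 13 mm.

>>> play_rows([
  [0,0.0035,-0.001,-0.04,0,0,0],
  [0,0,0,-0.04,0,0,0],
  [0,0,0,-0.03,0,0,0],
  [0,0,0,-0.0095,0,0,0],
  [0,0,0,0,0,0,0],
  [1,0,0,0,0,0,0],
  [1,0,0,0,0,0,0],
  [1,0,0,0,0,0,0],
  [1,0,0,0,0,0,0],
  [1,0,0,0,0,0,0],
  [1,0,0,0,0,0,0],
  [1,0,0,0,0,0,0],
])

```text
time_s: 24.15
position: [0.4727, 0.0035, 0.0381]
tcp_rot: [[0.94, 0.341, 0.0], [0.341, -0.94, 0.0], [0.0, -0.0, -1.0]]
force: [-0.3, 0.6, 1.9]
opening: 0.469
```

>>> play_rows([
  [1,0,0,0,0,0,0],
  [1,0,0,0,0,0,0],
  [1,0,0,0.02,0,0,0],
  [1,0,0,0.05,0,0,0],
  [1,0,0,0.05,0,0,0],
  [1,0,0,0,0,0,0],
  [1,0,0,0,0,0,0],
])

```text
time_s: 25.02
position: [0.472, 0.0036, 0.1576]
tcp_rot: [[0.94, 0.341, -0.001], [0.341, -0.94, 0.0], [-0.001, -0.001, -1.0]]
force: [0.1, -0.8, -0.9]
opening: 0.466
```

```bash
python3 - <<'E'
from h import *
st()
a=bot.capture("wrist"); b=bot.capture("scene")
b=cv2.resize(b[90:230,220:380],None,fx=2.5,fy=2.5,interpolation=cv2.INTER_CUBIC)
b=cv2.copyMakeBorder(b,0,400-b.shape[0],0,0,cv2.BORDER_CONSTANT)
cv2.imwrite("pics/w10.png",np.hstack([a[:,130:520],b]))
E
```

```text
t 25.02 p [0.472  0.0036 0.1576] yaw 19.96 zax [-0.001  0.    -1.   ] F [ 0.1 -0.8 -0.9] open 0.466
```

View pics/w10.png

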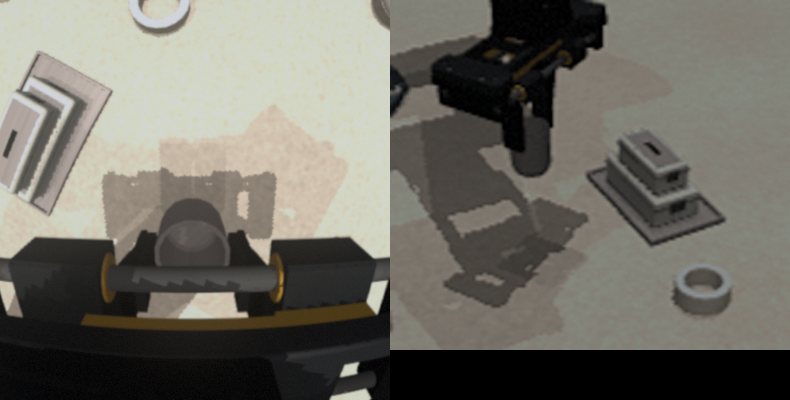

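The pot hangs upright in the jaws (scene crop 510–550, 120–175), centred. Carry it over the bowl, stop with its foot just above the rim, and check the pose.

>>> play_rows([
  [1,-0.0018,-0.0523,0,0,0,0],
  [1,-0.0018,-0.0523,0,0,0,0],
  [1,-0.0018,-0.0523,0,0,0,0],
  [1,-0.0018,-0.0523,0,0,0,0],
  [1,-0.0018,-0.0523,0,0,0,0],
  [1,-0.0018,-0.0523,0,0,0,0],
  [1,-0.0018,-0.0523,0,0,0,0],
  [1,0,0,0,0,0,0],
  [1,0,0,-0.04,0,0,0],
  [1,0,0,-0.03,0,0,0],
  [1,0,0,0,0,0,0],
  [1,0,0,0,0,0,0],
])

```text
time_s: 26.62
position: [0.4603, -0.3621, 0.088]
tcp_rot: [[0.94, 0.342, -0.0], [0.342, -0.94, 0.001], [-0.0, -0.001, -1.0]]
force: [0.8, -0.6, -0.5]
opening: 0.467
```

>>> play_rows([
  [1,-0.001,0,-0.015,0,0,0],
  [1,0,0,-0.012,0,0,0],
  [1,0,0,-0.008,0,0,0],
  [1,0,0,-0.005,0,0,0],
  [1,0,0,0,0,0,0],
  [1,0,0,0,0,0,0],
])

```text
time_s: 27.38
position: [0.4593, -0.3628, 0.0482]
tcp_rot: [[0.94, 0.341, 0.0], [0.341, -0.94, -0.0], [0.0, 0.0, -1.0]]
force: [-0.2, 0.1, -0.4]
opening: 0.463
```

>>> play_rows([
  [1,0,0,-0.0015,0,0,0],
  [1,0,0,-0.001,0,0,0],
  [1,0,0,0,0,0,0],
  [1,0,0,0,0,0,0],
])

```text
time_s: 27.88
position: [0.4592, -0.3626, 0.0456]
tcp_rot: [[0.94, 0.341, 0.0], [0.341, -0.94, -0.0], [0.0, 0.0, -1.0]]
force: [-0.3, -1.5, 0.0]
opening: 0.461
```

>>> play_rows([
  [0,0,0,0,0,0,0],
  [0,0,0,0,0,0,0],
  [0,0,0,0,0,0,0],
  [0,0,0,0,0,0,0],
  [0,0,0,0.02,0,0,0],
  [0,0,0,0.05,0,0,0],
  [0,0,0,0.05,0,0,0],
  [0,0,0,0,0,0,0],
  [0,0,0,0,0,0,0],
])

```text
time_s: 29.0
position: [0.4587, -0.3621, 0.1653]
tcp_rot: [[0.94, 0.341, -0.001], [0.341, -0.94, 0.001], [-0.0, -0.001, -1.0]]
force: [0.2, 1.0, 0.4]
opening: 0.999
```

```bash
python3 - <<'E'
from h import *
st()
a=bot.capture("wrist"); c=bot.get_calibration("wrist"); cv2.imwrite("pics/pa.png",a); np.save("pa.npy",np.array([c],dtype=object),allow_pickle=True)
E
```

```text
t 29.0 p [ 0.4587 -0.3621  0.1653] yaw 19.96 zax [-0.001  0.001 -1.   ] F [0.2 1.  0.4] open 0.999
```

>>> play_rows([
  [0,0.0012,0.0442,0,0,0,0],
  [0,0.0012,0.0442,0,0,0,0],
  [0,0.0012,0.0442,0,0,0,0],
  [0,0.0012,0.0442,0,0,0,0],
  [0,0,0,0,0,0,0],
  [0,0,0,0,0,0,0],
])

```text
time_s: 29.8
position: [0.4638, -0.186, 0.1646]
tcp_rot: [[0.94, 0.342, -0.001], [0.342, -0.94, 0.0], [-0.001, -0.001, -1.0]]
force: [0.2, 0.2, 0.1]
opening: 1.002
```

```bash
python3 - <<'E'
from h import *
st()
a=bot.capture("wrist"); c=bot.get_calibration("wrist"); cv2.imwrite("pics/pb.png",a)
print(wproj([.4623,-.1859,.07],c))
p=cv2.imread("pics/pa.png")
f=lambda i:cv2.resize(i[120:250,260:390],(400,400),interpolation=cv2.INTER_CUBIC)
cv2.imwrite("pics/w11.png",np.hstack([f(p),f(a)]))
E
```

```text
t 29.8 p [ 0.4638 -0.186   0.1646] yaw 19.99 zax [-0.001  0.    -1.   ] F [0.2 0.2 0.1] open 1.002
[320.46442452 202.58103871]
```

View pics/w11.png

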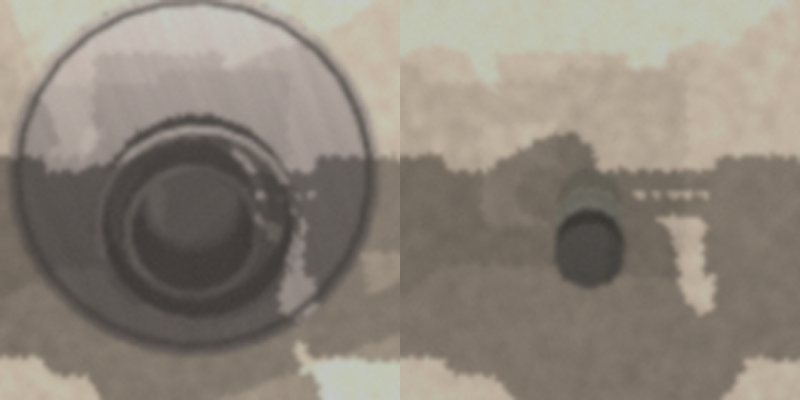

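```bash
python3 - <<'E'
from h import *
ca=np.load("pa.npy",allow_pickle=True)[0]; cb=bot.get_calibration("wrist"); s=400/130
g=lambda x,y,z,c:wray(260+(x+.5)/s-.5,120+(y+.5)/s-.5,z,c).round(4)
print("pot",g(191,230,.057,ca),"bowl",g(198,222,.039,ca),"tray",g(195,175,.008,ca),"vial",g(189,250,.07,cb), "vial side", g(155,250,.07,cb),g(224,250,.07,cb),g(189,212,.07,cb),g(189,288,.07,cb))
E
```

```text
pot [ 0.4605 -0.3606  0.057 ] bowl [ 0.459  -0.3634  0.039 ] tray [ 0.4666 -0.3597  0.008 ] vial [ 0.4639 -0.1859  0.07  ] vial side [ 0.4606 -0.1769  0.07  ] [ 0.4672 -0.1951  0.07  ] [ 0.4742 -0.1822  0.07  ] [ 0.4533 -0.1897  0.07  ]
```

Left: pot rim centre (191,230) stands inside the bowl rim (198,222); right: vial cap at (189,250), exactly under the TCP. Grip the cap.

>>> play_rows([
  [0,0,0,-0.04,0,0,0],
  [0,0,0,-0.04,0,0,0],
  [0,0,0,-0.022,0,0,0],
  [0,0,0,-0.0105,0,0,0],
  [0,0,0,0,0,0,0],
  [1,0,0,0,0,0,0],
  [1,0,0,0,0,0,0],
  [1,0,0,0,0,0,0],
  [1,0,0,0,0,0,0],
  [1,0,0,0,0,0,0],
  [1,0,0,0,0,0,0],
  [1,0,0,0,0,0,0],
])

```text
time_s: 31.35
position: [0.4639, -0.1858, 0.053]
tcp_rot: [[0.94, 0.341, -0.0], [0.341, -0.94, 0.0], [-0.0, -0.0, -1.0]]
force: [-0.6, -0.5, -1.0]
opening: 0.287
```

>>> play_rows([
  [1,0,0,0,0,0,0],
  [1,0,0,0,0,0,0],
  [1,0,0,0,0,0,0],
  [1,0,0,0,0,0,0],
  [1,0,0,0.02,0,0,0],
  [1,0,0,0.05,0,0,0],
  [1,0,0,0.03,0,0,0],
  [1,0,0,0,0,0,0],
  [1,0,0,0,0,0,0],
])

```text
time_s: 32.48
position: [0.4633, -0.1854, 0.1524]
tcp_rot: [[0.94, 0.341, -0.001], [0.341, -0.94, 0.001], [-0.001, -0.001, -1.0]]
force: [-0.6, -0.3, -0.7]
opening: 0.219
```

>>> play_rows([
  [1,-0.0007,-0.0438,0,0,0,0],
  [1,-0.0007,-0.0438,0,0,0,0],
  [1,-0.0007,-0.0438,0,0,0,0],
  [1,-0.0007,-0.0438,0,0,0,0],
  [1,0,0,0,0,0,0],
  [1,0,0,-0.02,0,0,0],
  [1,0,0,-0.014,0,0,0],
  [1,0,0,0,0,0,0],
  [1,0,0,0,0,0,0],
])

```text
time_s: 33.6
position: [0.4613, -0.3606, 0.119]
tcp_rot: [[0.94, 0.342, -0.0], [0.342, -0.94, 0.0], [-0.0, -0.0, -1.0]]
force: [0.4, 0.6, -0.1]
opening: 0.225
```

```bash
python3 - <<'E'
from h import *
s=st(); p=s["position"]
for n in ["scene"]:
    a=bot.capture(n).astype(int); b=cv2.imread(f"pics/{n}0.png").astype(int)
    d=np.abs(a-b).sum(2)
    # where vial should be: from TCP down to bottom 53 mm below
    for h in range(0,56,6):
        u,v=proj(n,p-[0,0,h/1000]); v=int(round(v)); r=a[v,int(u)-12:int(u)+13].sum(1)//3
        print(h,round(u,1),v," ".join(map(str,r)))
E
```

```text
t 33.6 p [ 0.4613 -0.3606  0.119 ] yaw 19.99 zax [-0.  0. -1.] F [ 0.4  0.6 -0.1] open 0.225
0 134.9 216 104 41 0 2 1 1 2 0 0 2 6 24 34 31 30 25 26 56 78 84 86 87 88 87 87
6 135.7 218 102 34 0 0 4 0 8 0 2 4 14 26 30 43 67 77 75 65 80 90 87 86 85 88 87
12 136.5 220 126 106 63 14 0 0 0 0 1 0 29 66 79 73 67 62 59 63 68 70 72 71 71 70 72
18 137.3 222 134 135 134 129 98 40 6 1 46 70 71 68 67 65 64 63 58 76 103 111 90 65 65 66 67
24 138.1 224 132 135 111 86 82 69 63 65 68 68 68 67 67 64 65 62 53 77 111 123 121 120 122 122 122
30 138.8 226 115 90 78 70 69 72 71 70 68 68 70 69 69 67 66 62 56 48 75 107 116 117 118 119 117
36 139.6 228 70 72 72 72 70 71 71 73 75 75 76 73 73 69 66 61 55 53 100 125 119 119 116 112 111
42 140.3 230 72 72 72 72 70 87 85 72 74 75 73 73 70 67 64 58 53 81 112 123 120 119 120 119 118
48 141.1 232 71 68 68 100 120 105 78 72 75 76 75 74 71 65 56 48 46 43 43 42 44 73 88 76 68
54 141.8 234 73 73 72 79 86 81 66 55 55 55 58 56 53 54 53 50 49 46 47 47 44 45 45 47 48
```

The vial's right edge in the scene view follows the projected vertical, so it hangs upright. Lower it in.

>>> play_rows([
  [1,-0.0007,0,-0.015,0,0,0],
  [1,0,0,-0.015,0,0,0],
  [1,0,0,-0.012,0,0,0],
  [1,0,0,-0.007,0,0,0],
  [1,0,0,-0.003,0,0,0],
  [1,0,0,0,0,0,0],
  [1,0,0,0,0,0,0],
])

```text
time_s: 34.52
position: [0.4607, -0.3613, 0.0674]
tcp_rot: [[0.94, 0.341, 0.001], [0.341, -0.94, -0.001], [0.0, 0.001, -1.0]]
force: [-0.5, 0.4, -0.1]
opening: 0.219
```

>>> play_rows([
  [1,0,0,-0.001,0,0,0],
  [1,0,0,-0.0005,0,0,0],
  [1,0,0,0,0,0,0],
  [1,0,0,0,0,0,0],
])

```text
time_s: 35.02
position: [0.4604, -0.361, 0.0656]
tcp_rot: [[0.94, 0.341, 0.0], [0.341, -0.94, -0.0], [0.0, 0.0, -1.0]]
force: [-0.7, -0.3, -0.7]
opening: 0.219
```

>>> play_rows([
  [1,0,0,-0.0008,0,0,0],
  [1,0,0,-0.0005,0,0,0],
  [1,0,0,0,0,0,0],
  [1,0,0,0,0,0,0],
])

```text
time_s: 35.52
position: [0.4604, -0.361, 0.0642]
tcp_rot: [[0.94, 0.341, -0.0], [0.341, -0.94, 0.0], [0.0, -0.0, -1.0]]
force: [-0.4, 0.0, -1.3]
opening: 0.222
```

Release, rise straight, and move back clear of the cameras.

>>> play_rows([
  [0,0,0,0,0,0,0],
  [0,0,0,0,0,0,0],
  [0,0,0,0,0,0,0],
  [0,0,0,0,0,0,0],
  [0,0,0,0.02,0,0,0],
  [0,0,0,0.04,0,0,0],
  [0,0,0,0.05,0,0,0],
  [0,0,0,0,0,0,0],
  [0,0,0,0,0,0,0],
])

```text
time_s: 36.65
position: [0.46, -0.3606, 0.174]
tcp_rot: [[0.94, 0.341, -0.0], [0.341, -0.94, 0.0], [-0.0, -0.001, -1.0]]
force: [0.1, 0.7, -0.0]
opening: 0.995
```

```bash
python3 - <<'E'
from h import *
st(); cv2.imwrite("pics/fa.png",bot.capture("wrist"))
E
```

```text
t 36.65 p [ 0.46   -0.3606  0.174 ] yaw 19.96 zax [-0.  0. -1.] F [ 0.1  0.7 -0. ] open 0.995
```

>>> play_rows([
  [0,-0.025,-0.03,0.02,0,0,0],
  [0,-0.05,-0.035,0,0,0,0],
  [0,-0.05,-0.035,0,0,0,0],
  [0,-0.05,-0.035,0,0,0,0],
  [0,-0.05,-0.035,0,0,0,0],
  [0,-0.05,-0.03,0,0,0,0],
  [0,0,0,0,0,0,0],
  [0,0,0,0,0,0,0],
])

```text
time_s: 37.7
position: [0.1853, -0.5597, 0.1926]
tcp_rot: [[0.94, 0.34, 0.0], [0.34, -0.94, 0.004], [0.001, -0.004, -1.0]]
force: [-0.1, -0.1, -0.6]
opening: 1.003
```

```bash
python3 - <<'E'
from h import *
st(); a=cv2.imread("pics/fa.png"); t=bot.capture("top"); s=bot.capture("scene")
f=lambda i,x,y,w,h,W,H:cv2.convertScaleAbs(cv2.resize(i[y:y+h,x:x+w],(W,H),interpolation=cv2.INTER_CUBIC),alpha=1.25)
top=np.hstack([f(a,250,110,150,112,400,300),f(s,100,180,120,90,400,300)])
bot_=np.hstack([f(t,410,210,100,75,400,300),f(t,190,225,100,90,400,300)])
cv2.imwrite("pics/fin.png",np.vstack([top,bot_]))
E
```

```text
t 37.7 p [ 0.1853 -0.5597  0.1926] yaw 19.9 zax [ 0.     0.004 -1.   ] F [-0.1 -0.1 -0.6] open 1.003
```

View pics/fin.png

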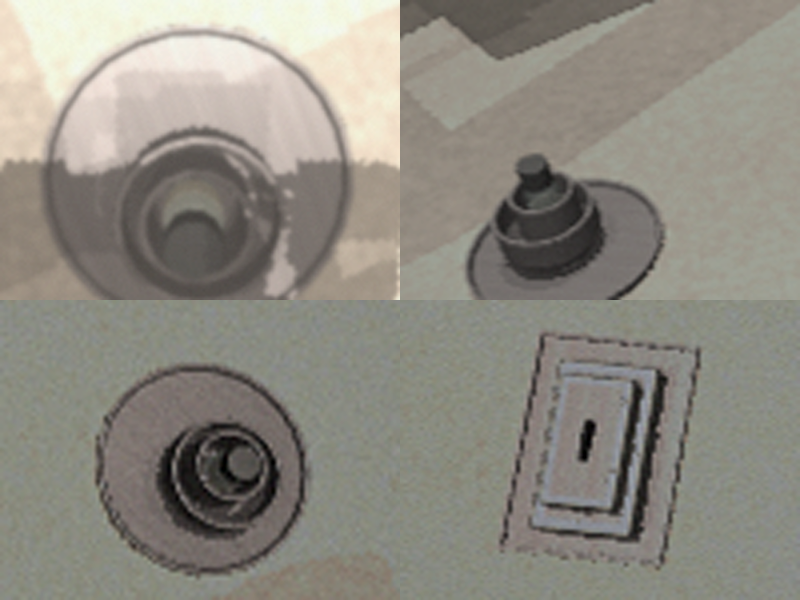

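```bash
python3 - <<'E'
from h import *
g=lambda x,y,z:ray("top",410+(x+.5)/4-.5,210+(y-300+.5)/4-.5,z)[:2]
k=lambda x,y,z:ray("top",190+(x-400+.5)/4-.5,225+(y-300+.5)/(10/3)-.5,z)[:2]
for n,q in [("tray",g(202,470,.008)),("bowl",g(223,476.5,.039)),("pot",g(232.5,464,.057)),("vial",g(242,463,.081))]: print(n,q.round(4))
for n,z,cs in [("tray",.008,[(543,333),(700,349),(663,567),(501,548)]),("large",.039,[(563,362),(659,369),(632,537),(531,527)]),("small",.071,[(563,374),(634,382),(612,513),(543,505)])]:
    q=np.array([k(*c,z) for c in cs]); l=q[2]+q[3]-q[0]-q[1]; print(n,q.mean(0).round(4),np.degrees(np.arctan2(l[1],l[0]))%180)
E
```

```text
tray [ 0.4627 -0.3589]
bowl [ 0.4551 -0.361 ]
pot [ 0.4604 -0.3618]
vial [ 0.4583 -0.3595]
tray [0.468  0.1788] 168.27787096455847
large [0.4653 0.1776] 168.56569593280912
small [0.4661 0.1774] 169.43417428000083
```

The final view shows the nest standing upright inside the round tray and the two cases square on the rectangular one. All measured offsets are inside tolerance, so I hand in.

```bash
python3 -c "
from rig import bot
print(bot.hand_in())"
```

```text
the job is handed in; nothing more can be done
None
```

I laid up both trays and handed the job in at about 38 s. The gripper was open and well clear of everything.

**Rectangular tray (top view):**

| Check | Measured | Limit |
|---|---|---|
| Large case from tray centre | about 3 mm | 15 mm |
| Small case from large case | about 1 mm | 12 mm |
| Turn, large case to tray and small case to large case | about 1° or less | 11.5° |

**Round tray (top and wrist views):**

| Check | Measured | Limit |
|---|---|---|
| Bowl from tray centre | about 8 mm | 15 mm |
| Pot from bowl centre | 3–5 mm | 10 mm |
| Vial from pot centre | 1–3 mm | 9 mm |

- **Bowl placement:** the bowl is the least central piece. I had assumed it sat about 4 mm ahead in the jaws, and that correction turned out to be wrong.
- **Disagreements:** the wrist and top cameras differed by about 4–5 mm on the bowl and pot positions.
- **Grip reading:** the opening on the bowl read about 2 mm under its 66 mm, but it carried and stood normally.
- **Not measured:** heights and tilts were only judged by eye in the last picture, where everything stands upright. I never sent the arm near the white bottle, tape roll or specimen jar, but I did not measure them again at the end.

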